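Column of parts tins against the stop

TASK

On the engine-shop bench, build a square column of the three flat parts tins against the two uprights of the stop: push the tin that lies on the bench home against both uprights, then slide the tin from the low stand across onto it and push that home too, then do the same with the tin from the tall stand. Press each tin home in turn firmly enough that it really bears on the uprights but gently, never ramming it, and never tip a tin over or let one fall. At the end the three tins lie squarely one above the other with their edges flush, and the pistons and the hammer have been left alone.

Things in the scene. Friction and masses are not known exactly. Their poses are not given: they have to be found in the camera images.
- stop: Stop fixed on the bench beyond the tins: a foot plate (160 mm wide, x 25 to 125 mm) with a stiff carriage bearing two steel uprights, 24 mm wide, centred at y = +34 and -34 mm, 135 mm high. Origin at bench level midway between the uprights; +x is the way tins are pushed home, z up. The uprights' flat faces lie in one plane square to x, at x = 0 give or take up to 10 mm (see column_place).
- column_place (a point): Bench-level point at x = -50 mm, y = 0 in the stop's frame: about where the column goes. The uprights' carriage was set anew and is not reported: find its faces by touch or sight. They hold firm up to 100 N. A home tin has its 110 mm face on both uprights, its centre 50 mm short of them. It counts as pressed home when square and bearing with over 4 N for a moment; over 60 N is ramming.
- bench_tin_mid (a point): The bench tin: a flat closed grey sheet-metal parts tin, 100 mm along its x, 110 mm along its y, 40 mm high, about 0.5 kg (0.35 to 0.7), no handle, flat lid; this point is its centre, 20 mm above its underside. It starts loose on the bench between the two stands, 20 to 55 mm short of the uprights and slightly turned; it becomes the foot of the column.
- low_tin_mid (a point): The low-stand tin: a flat closed grey sheet-metal parts tin, 100 mm along its x, 110 mm along its y, 40 mm high, about 0.5 kg (0.35 to 0.7), no handle, flat lid; this point is its centre, 20 mm above its underside. It starts on the low stand, its top face 84 mm above the bench, its far face 5 to 40 mm short of the plane of the uprights.
- tall_tin_mid (a point): The tall-stand tin: a flat closed grey sheet-metal parts tin, 100 mm along its x, 110 mm along its y, 40 mm high, about 0.5 kg (0.35 to 0.7), no handle, flat lid; this point is its centre, 20 mm above its underside. It starts on the tall stand, its top face 124 mm above the bench. All three tins are alike and too wide to be gripped.
- low_stand: Fixed dark sheet-steel stand, flat top 42 mm above the bench (2 mm above a tin's top), 110 mm along x, 150 mm along y, axes as the stop's. Origin at bench level under its middle. It stands left or right of the column's place: its nearer edge at the stop's y = +72 or -72 mm, its end 5 mm short of the stop's origin in x. A tin slides from it across the gap onto the bench tin.
- tall_stand: The same kind of stand on the other side, with its flat top 82 mm above the bench (2 mm above the top of two tins).
- piston_a_mid (a point): Bystander: aluminium piston standing on the bench, 80 mm diameter, 80 mm high; this point is its centre. Leave it where it is.
- piston_b_mid (a point): Bystander: a second, like piston. Leave it where it is.
- mallet_grip (a point): Bystander: hammer lying on the bench, 260 mm long; this point is on its handle. Leave it where it is.
Not all that is in view belongs to the job. Leave any green, orange or yellow look-alike of the part that bears low_tin_mid alone.

How it is judged:
By the outcome, as a careful person would: the job done as asked, in the order asked, and still so for the second after the job is handed in, with the robot touching nothing.
It also fails if it takes over 72 s, if anything falls off the work surface, if the arm or the gripper's body presses on something with over 40 N, if the wrist force passes 120 N, or if a joint passes its speed limit or range.

ROBOT

A 6-joint arm with a two-finger parallel gripper is mounted at the origin on the work surface. World frame = base frame: x ahead of the robot, y to its left, z up, the work surface at z = 0. Lengths are in m, angles in degrees, forces in N, time in s.
With the tool pointing down it reaches from about 0.35 to 0.875 m from the base axis. Payload 4.2 kg.
Tool frame: the origin (TCP) lies at the very end of the fingers, on their centre line; the grasp point (between the pads) lies 19 mm behind it; z points along the fingers, x is the direction in which the jaws open and shut, and the axes are right-handed (so a half turn about z gives the same grasp; the last joint's range is limited). The gripper opens to 87 mm and grips with 3 to 60 N. Pads are 19 mm wide; open, the fingers measure 117 mm over their backs; the gripper's body (75 mm by 190 mm) begins 51 mm behind the grasp point.
Start: joints at [89.931, 22.042, 0.453, 0, -68.411, -14.817], TCP at [0.161, 0.604, 0.223] pointing down, gripper open.
Joint ranges: [-179.83, 179.83], [-69.29, 118.12], [-61.27, 80.66], [-181.25, 117.63], [-171.15, -9.14], [-177.46, 177.46]. Speed limits (degrees/s): [159.86, 159.86, 180, 180, 180, 180].

INTERFACE

Orientations are given as a 3x3 rotation matrix whose columns are the frame's x, y, z axes.
In Python, from station import sense, capture, finish_job gives the robot as it stands.
- The arm moves only by the shell command python3 -m crank 'ROWS' [OPENING]. ROWS is JSON, a list of rows, each a list of 4 numbers: the shift along the tool's x, y, z in m, then the turn about the tool's z in rad. A call has 1 to 5 rows; each row shifts and turns the commanded pose from where the row before left it, along the tool's axes as they then stand; what a row does not reach is not made up. A row lasts 1/12 s, in which the tool goes at most 41.7 mm and 7.16 degrees, less where a joint would pass 70% of its speed; a pose out of reach is approached as far as the arm can. A call with a gripper value outside its range is refused whole. OPENING is the finger opening in m, from 0 to 0.087, set as the call begins (- or left out, the last holds). The fingers move at their own pace and stop on an object; the grip force is fixed at half the most. Time passes only in rows, so rows that do not move let the fingers close. It gives the time, the measured TCP pose, the force and the opening at its end, in the units of the state.
- sense(): the state, without advancing time (a new reading comes with each control period).
- capture(name): name is "side" or "top" or "wrist"; returns a dict with "pixels" (400x640x3 uint8, red, green, blue), "depth" (400x640 float32, m along the optical axis (not along the pixel's ray), 0 where there is no reading), "fx", "fy", "cx", "cy" (pixels), "k1" (the pictures are not rectified: a ray, as slopes to the right and down, at radius r is drawn at 1 + k1 r^2 times it, then the intrinsics apply), "world_from_camera" (4x4, takes a point from camera to world coordinates); the wrist camera has in their place "hand_eye" (4x4, takes a point from camera to tool coordinates, whose origin is the TCP and whose axes are the tool frame's). Camera axes: x right, y down, z forward; pixel columns grow to the right and rows downward; lengths in m; the calibration is good to about 2 mm. A picture is of the moment at which its call begins: read the wrist's pose just before it.
- finish_job(): hands the job in, once; it reports no verdict.
The state is a dict: "time_s": time; "joints": joint angles; "joint_velocities": joint speeds; "effort": joint torques, N m; "tcp_pos": TCP position; "ee_rot": TCP orientation; "wrist_force": force on the tool from outside, world axes, zero at the start; "moment": the same for the moment, N m; "gripper_width": opening from 0.0 (shut) to 1.0 (fully open).
Only numpy, scipy, OpenCV 4.12 (cv2) and the standard library are available. Lean on these libraries where they do the work, as an engineer would, in place of code of your own. Each camera call takes 0.05 s, during which the arm holds its last target.

## Working session

There is one attempt and no reset: what is moved stays moved. The work goes in short steps, Python scripts to look and compute and a shell command to move; the robot and the scene stay as the last step left them, time stands still between calls to the robot, and variables do not carry over. Pictures are saved under pics/ and viewed, and the job is handed in when it is done.

```bash
ls; mkdir -p pics; cat > h.py <<'E'
import numpy as np, cv2
from station import sense, capture
def save(n,c): cv2.imwrite(f'pics/{n}.png',cv2.cvtColor(c['pixels'],cv2.COLOR_RGB2BGR))
E
python3 - <<'E'
from h import *
s=sense(); print(s)
for n in ('side','top','wrist'):
    c=capture(n); save(n+'0',c); np.savez(f'{n}0.npz',**c)
    print(n,{k:c[k] for k in c if k not in('pixels','depth')})
E
```

```text
pics
{'time_s': 0.0, 'joints': array([ 8.99328441e+01,  2.20892411e+01,  3.81562098e-01, -2.95141781e-02,
       -6.84097549e+01, -1.48155091e+01]), 'joint_velocities': array([-4.96870152e-02,  4.55022250e-05,  1.11054822e-01,  6.26335010e-02,
        2.14721986e-02,  6.47027481e-02]), 'effort': array([ 1.67453356e-03, -3.90668643e+01,  1.87397236e+01,  4.21965256e+00,
        1.08461076e-02, -1.92873349e-04]), 'tcp_pos': array([0.16036062, 0.60347191, 0.22148642]), 'ee_rot': array([[-2.57023553e-01, -9.66405019e-01, -4.81380276e-04],
       [-9.66402849e-01,  2.57023996e-01, -2.04899780e-03],
       [ 2.10388804e-03, -6.14334238e-05, -9.99997785e-01]]), 'wrist_force': array([ 0.21824483, -0.58529777, -0.81265388]), 'moment': array([ 0.01543814, -0.00940742,  0.01184251]), 'gripper_width': 0.9974296002902819}
side {'fx': 378.6110713526688, 'fy': 378.6110713526688, 'cx': 319.4071207653818, 'cy': 202.9285581539201, 'k1': -0.06987607622122982, 'world_from_camera': array([[ 0.81315101, -0.36501512,  0.45337555,  0.03921557],
       [-0.58205109, -0.50806946,  0.63488735, -0.74821798],
  
[... 316 characters left out ...]
19571043,  0.38466701],
       [-0.99965985, -0.02443567,  0.00911467, -0.02013837],
       [-0.00415301, -0.19587854, -0.98061937,  1.01199522],
       [ 0.        ,  0.        ,  0.        ,  1.        ]])}
wrist {'fx': 359.78096685543693, 'fy': 359.78096685543693, 'cx': 326.7489921064555, 'cy': 203.24870742158262, 'k1': 0.004612455641878735, 'hand_eye': array([[ 9.99999626e-01,  8.64054369e-04,  3.32885914e-05,
         8.42237570e-04],
       [-8.43777584e-04,  9.66668844e-01,  2.56028581e-01,
        -6.96587049e-02],
       [ 1.89043570e-04, -2.56028513e-01,  9.66669212e-01,
        -1.62531661e-01],
       [ 0.00000000e+00,  0.00000000e+00,  0.00000000e+00,
         1.00000000e+00]])}
```

View pics/side0.png

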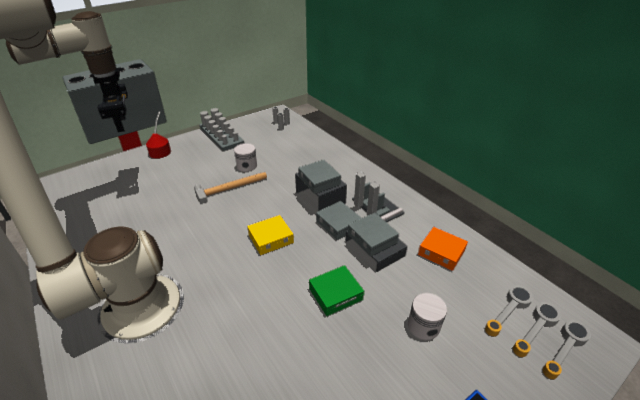

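View pics/top0.png

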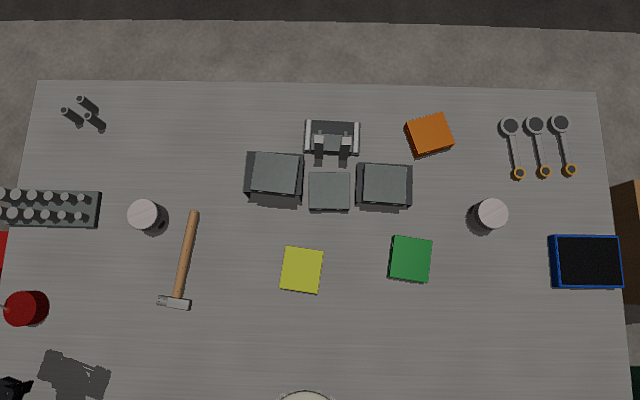

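View pics/wrist0.png

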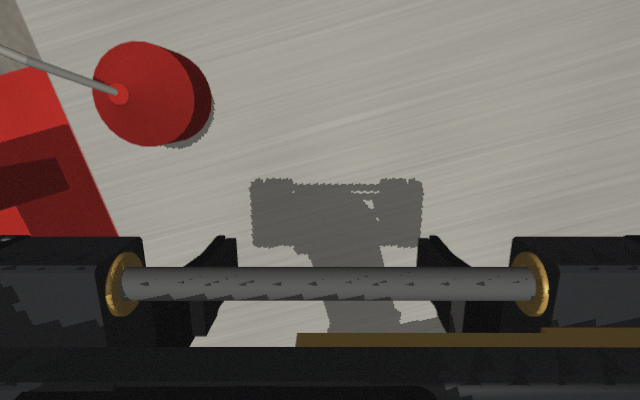

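The top view shows the stop at about (331,140), the bench tin at (329,191), and the stands at (274,176) on the left and (385,185) on the right. The hammer, the pistons and the yellow, green and orange decoys stand clear. Next I'll measure from depth.

```bash
cat >> h.py <<'E'
def cloud(c,T=None):
    v,u=np.mgrid[0:400,0:640]
    pts=np.stack([u,v],-1).reshape(-1,1,2).astype(np.float64)
    K=np.array([[c['fx'],0,c['cx']],[0,c['fy'],c['cy']],[0,0,1.]])
    r=cv2.undistortPoints(pts,K,np.array([float(c['k1']),0,0,0])).reshape(400,640,2)
    d=np.asarray(c['depth'],float)
    P=np.concatenate([r*d[...,None],d[...,None]],-1)
    T=c['world_from_camera'] if T is None else T
    W=P@T[:3,:3].T+T[:3,3]; W[d<=0]=np.nan
    return W
def rect(W,m):
    # largest component of mask -> minAreaRect in world xy
    n,l,st,_=cv2.connectedComponentsWithStats(m.astype(np.uint8),connectivity=4)
    i=1+np.argmax(st[1:,4]); q=W[l==i]
    return q, cv2.minAreaRect(q[:,:2].astype(np.float32)*1000)
E
python3 - <<'E'
from h import *
for n in('top','side'):
    c=dict(np.load(n+'0.npz')); W=cloud(c); z=W[...,2]
    px=c['pixels'].astype(int); grey=(px.max(-1)-px.min(-1))<30
    reg=(W[...,0]>.45)&(W[...,0]<.9)&(abs(W[...,1]+.04)<.25)
    print(n,'bench z',np.nanmedian(z[(W[...,0]>.45)&(W[...,0]<.5)&(abs(W[...,1])<.1)]))
    for nm,lo,hi in(('bench',.034,.046),('low',.077,.091),('tall',.117,.130)):
        m=reg&(z>lo)&(z<hi)&grey
        q,r=rect(W,m); print(nm,len(q),q.mean(0),np.median(q[:,2]),r)
    m=reg&(z>.131)&(z<.142)&(W[...,0]>.6); q=W[m]; print('upr',len(q),q.min(0) if len(q) else'',q.max(0) if len(q) else '')
    v,u=np.nonzero(m); print(u.min(),u.max(),v.min(),v.max())
c=dict(np.load('top0.npz'));im=cv2.cvtColor(c['pixels'][105:225,235:425],cv2.COLOR_RGB2BGR)
cv2.imwrite('pics/zoom.png',cv2.resize(im,None,fx=4,fy=4,interpolation=cv2.INTER_CUBIC))
c=dict(np.load('side0.npz'));im=cv2.cvtColor(c['pixels'][150:275,285:415],cv2.COLOR_RGB2BGR)
cv2.imwrite('pics/zooms.png',cv2.resize(im,None,fx=4,fy=4,interpolation=cv2.INTER_CUBIC))
E
```

```text
top bench z -0.00015065275610659512
bench 1498 [ 0.61177967 -0.04664843  0.03963223] 0.03966139449616085 ((612.658203125, -46.841793060302734), (102.19441223144531, 109.98454284667969), 0.32121971249580383)
low 1619 [ 0.62422589 -0.18887334  0.08167948] 0.08166995421660017 ((625.1358032226562, -189.21142578125), (110.6252212524414, 100.87515258789062), 86.69194030761719)
tall 1732 [0.63484792 0.09123833 0.12168377] 0.12170380725848529 ((635.742431640625, 91.49406433105469), (110.6596908569336, 101.65055847167969), 84.6009292602539)
upr 170 [ 0.7064627  -0.09522566  0.13104496] [ 0.73165034 -0.00543439  0.13853002]
314 350 135 145
side bench z 0.002518411389711539
bench 759 [ 0.60919619 -0.04950571  0.04190702] 0.04210282225346784 ((613.6007080078125, -47.63096618652344), (102.88203430175781, 111.1326675415039), 1.2316834926605225)
low 1001 [ 0.62224242 -0.19345613  0.08374902] 0.08397943907975403 ((625.8095703125, -190.00830078125), (112.04670715332031, 103.27067565917969), 86.6836929321289)
tall 647 [0.63362111 0.08561278 0.12408544] 0.12434101292981348 ((636.8198852539062, 90.72251892089844), (114.87248229980469, 102.46192169189453), 84.75460815429688)
upr 95 [ 0.70605775 -0.09755692  0.13119762] [ 0.73179819 -0.00298845  0.14111978]
356 379 171 188
```

View pics/zoom.png

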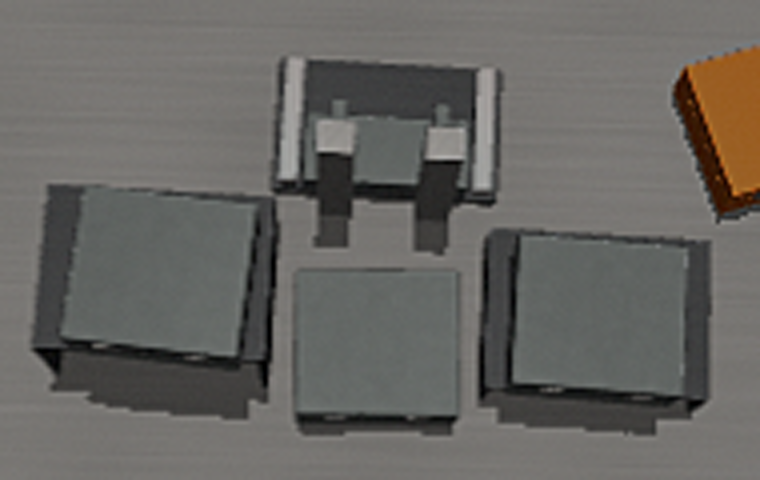

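View pics/zooms.png

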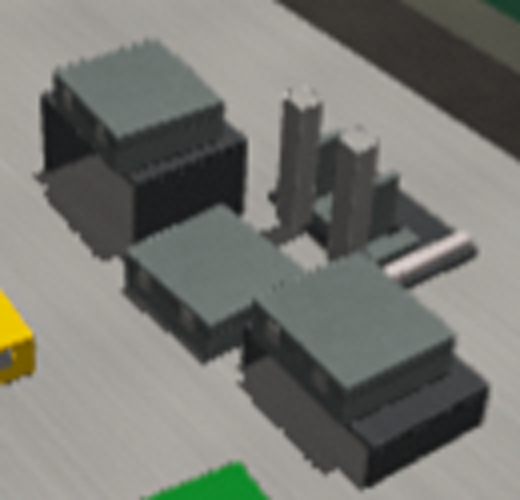

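```bash
python3 - <<'E'
from h import *
for n in('top','side'):
    c=dict(np.load(n+'0.npz')); W=cloud(c); z=W[...,2]; dz=.0018 if n=='side' else -.001
    x,y=W[...,0],W[...,1]
    for nm,h,cx,cy in(('low',.042,.63,-.19),('tall',.082,.63,.09)):
        m=(abs(z-dz-h)<.005)&(abs(x-cx)<.09)&(abs(y-cy)<.105)
        q=W[m]; print(n,nm,m.sum(),cv2.minAreaRect(q[:,:2].astype(np.float32)*1000))
    for s in(1,-1):
        m=(abs(z-dz-.135)<.004)&(x>.69)&(x<.75)&((y+.05)*s>0)&(y<.05)&(y>-.13)
        q=W[m]; print(n,'upr',s,len(q),q.mean(0),cv2.minAreaRect(q[:,:2].astype(np.float32)*1000), 'xmin', q[:,0].min(),'y',q[:,1].min(),q[:,1].max())
    m=(z-dz>.002)&(z-dz<.03)&(x>.71)&(x<.9)&(y<.06)&(y>-.16)
    q=W[m];print('foot',len(q),cv2.minAreaRect(q[:,:2].astype(np.float32)*1000),np.median(q[:,2]))
    # front faces of uprights
    if n=='side':
      m=(z>.03)&(z<.125)&(x>.69)&(x<.73)&(y<.03)&(y>-.12)
      q=W[m]
      for s in(1,-1):
        qq=q[(q[:,1]+.05)*s>0]; print('face',len(qq),np.percentile(qq[:,0],[2,10,30,50,70]),qq.mean(0))
E
```

```text
top low 776 ((632.2119140625, -176.66281127929688), (185.87661743164062, 142.52671813964844), 87.23014831542969)
top tall 569 ((651.4197998046875, 82.73811340332031), (183.67860412597656, 132.95809936523438), 85.8942642211914)
top upr 1 84 [ 0.72045356 -0.01659234  0.13469021] ((720.0770263671875, -16.872417449951172), (22.839431762695312, 22.376890182495117), 1.4412307739257812) xmin 0.708754668316681 y -0.028089662143114875 -0.00543438903352037
top upr -1 85 [ 0.71697123 -0.08391496  0.13434703] ((717.269287109375, -83.9288101196289), (21.644418716430664, 22.508195877075195), 0.23688878118991852) xmin 0.7064626997660473 y -0.0952256597985405 -0.07269125359687899
foot 2269 ((804.9861450195312, -49.411155700683594), (217.6319122314453, 189.89682006835938), 89.92754364013672) 0.007625768106033881
side low 454 ((639.2572021484375, -177.85848999023438), (186.75282287597656, 152.7819366455078), 88.3914566040039)
side tall 182 ((626.8051147460938, 61.993202209472656), (100.4140625, 219.12115478515625), 36.631229400634766)
side upr 1 42 [ 0.71995491 -0.01899968  0.13685975] ((720.1906127929688, -16.72433090209961), (23.353248596191406, 27.378686904907227), 0.8952895998954773) xmin 0.708566242676056 y -0.030542994714168326 -0.0029884499000806253
side upr -1 43 [ 0.7175972  -0.08647394  0.13720124] ((718.472412109375, -85.49552154541016), (24.31142234802246, 20.545907974243164), 85.70176696777344) xmin 0.7077013737625089 y -0.09755691508789976 -0.0731116110397555
foot 656 ((804.6800537109375, -51.05180358886719), (188.17990112304688, 218.57672119140625), 0.3734112083911896) 0.010906564191101975
face 246 [0.69222253 0.69778011 0.71042753 0.71207084 0.71619966] [ 0.7127415  -0.01545502  0.07599545]
face 232 [0.70660818 0.70741754 0.70886739 0.71019986 0.71609209] [ 0.71352292 -0.08973877  0.07949023]
```

```bash
cat >> h.py <<'E'
S=np.array([.7068,-.0500]); PSI=np.radians(-2.7)
EX=np.array([np.cos(PSI),np.sin(PSI)]); EY=np.array([-EX[1],EX[0]])
def stop(p): d=np.asarray(p)[...,:2]-S; return np.stack([d@EX,d@EY],-1)
def st():
    s=sense(); a=np.degrees(np.arctan2(s['ee_rot'][1,0],s['ee_rot'][0,0]))
    q=stop(s['tcp_pos'])*1000; f=s['wrist_force']; 
    print('t%.2f stop x %.1f y %.1f z %.1f ang(toolx) %.2f  F x %.1f y %.1f z %.1f j6 %.0f'%(s['time_s'],*q,s['tcp_pos'][2]*1000,a,f[:2]@EX,f[:2]@EY,f[2],s['joints'][5]))
if __name__=='__main__': st()
E
python3 -m crank '[[0,0,0,-0.1065],[0,0,0,-0.1065],[0,0,0,0]]' 0.04; python3 h.py
```

```text
time_s: 0.4
tcp_pos: [0.1605, 0.6038, 0.2221]
ee_rot: [[-0.045, -0.999, -0.0], [-0.999, 0.045, -0.001], [0.001, 0.0, -1.0]]
wrist_force: [1.3, 0.1, 0.2]
gripper_width: 0.851
t0.40 stop x -576.5 y 627.4 z 222.1 ang(toolx) -92.58  F x 1.3 y 0.2 z 0.2 j6 -3
```

```bash
python3 -m crank '[[0.02,-0.013,0,0],[0.033,-0.0212,0,0],[0.033,-0.0212,0,0],[0.033,-0.0212,0,0],[0.033,-0.0212,0,0]]' >/dev/null
python3 -m crank '[[0.033,-0.0212,0,0],[0.033,-0.0212,0,0],[0.033,-0.0212,0,0],[0.033,-0.0212,0,0],[0.033,-0.0212,0,0]]' >/dev/null; python3 h.py
python3 -m crank '[[0.033,-0.0212,0,0],[0.033,-0.0212,0,0],[0.033,-0.0212,0,0],[0.033,-0.0212,0,0],[0.033,-0.0212,0,0]]' >/dev/null; python3 h.py
python3 -m crank '[[0.033,-0.0212,0,0],[0.033,-0.0212,0,0],[0.033,-0.0212,0,0],[0.033,-0.0212,0,0],[0.02,-0.013,0,0]]' ; python3 h.py
```

```text
t1.23 stop x -372.1 y 308.8 z 222.7 ang(toolx) -92.82  F x 0.6 y 0.9 z 0.3 j6 28
t1.65 stop x -266.0 y 143.8 z 222.8 ang(toolx) -92.84  F x 0.7 y 0.9 z -0.1 j6 54
time_s: 2.07
tcp_pos: [0.5391, -0.0514, 0.2222]
ee_rot: [[-0.052, -0.999, -0.0], [-0.999, 0.052, -0.0], [0.0, 0.0, -1.0]]
wrist_force: [-0.4, 0.9, -0.7]
gripper_width: 0.463
t2.07 stop x -167.4 y -9.3 z 222.2 ang(toolx) -92.99  F x -0.4 y 0.9 z -0.7 j6 75
```

```bash
cat >> h.py <<'E'
def wrist(n):
    s=sense(); c=capture('wrist'); T=np.eye(4);T[:3,:3]=s['ee_rot'];T[:3,3]=s['tcp_pos']
    save(n,c); np.savez(n+'.npz',**c); return c,T@c['hand_eye']
E
python3 - <<'E'
from h import *
c,T=wrist('w1'); np.save('w1T.npy',T); W=cloud(c,T); z=W[...,2]
for lo,hi in((.03,.05),(.075,.095),(.115,.13),(.128,.145)):
    m=(z>lo)&(z<hi)
    if m.sum()>50:
        q,r=rect(W,m); print(lo,len(q),np.median(q[:,2]),r, stop(np.array(r[0])/1000)*1000)
st()
E
```

```text
0.03 13250 0.04042207415953597 ((611.8206787109375, -48.609519958496094), (101.05960083007812, 110.25173950195312), 1.1075425148010254) [-94.93938295  -3.08520228]
0.075 18621 0.08226997524723545 ((624.1555786132812, -190.8315887451172), (111.29710388183594, 101.35955810546875), 86.969482421875) [ -75.91859945 -144.56833343]
0.115 24525 0.12236982761869086 ((634.8023681640625, 89.26731872558594), (111.40406799316406, 101.6606674194336), 84.83600616455078) [-78.47809455 135.72116169]
t2.12 stop x -165.9 y -11.0 z 222.0 ang(toolx) -93.11  F x 2.9 y -1.3 z 0.8 j6 75
```

View pics/w1.png

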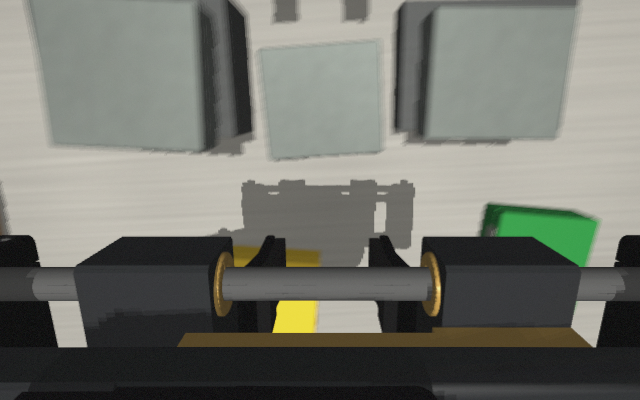

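```bash
python3 -m crank '[[0.004,0,0.03,-0.007],[0.004,0,0.04,0],[0.004,0,0.04,0],[0,0,0.04,0],[0,0,0.03,0]]' 0.034 >/dev/null; python3 h.py
python3 -m crank '[[0,0,0.011,0],[0,0,0,0],[0,0,0,0]]'; python3 h.py
```

```text
t2.53 stop x -170.4 y -18.8 z 39.6 ang(toolx) -92.52  F x 0.9 y -0.0 z -0.2 j6 77
time_s: 2.78
tcp_pos: [0.5375, -0.0604, 0.0312]
ee_rot: [[-0.041, -0.999, -0.001], [-0.999, 0.041, -0.001], [0.001, 0.001, -1.0]]
wrist_force: [-0.1, 0.2, -0.0]
gripper_width: 0.394
t2.78 stop x -168.6 y -18.3 z 31.2 ang(toolx) -92.35  F x -0.1 y 0.2 z -0.0 j6 77
```

```bash
python3 -m crank '[[0.005,-0.003,0,0.004],[0,-0.006,0,0],[0,-0.006,0,0],[0,-0.006,0,0],[0,-0.006,0,0]]'  >/dev/null; python3 h.py
python3 -m crank '[[0,-0.005,0,0],[0,-0.005,0,0],[0,-0.005,0,0],[0,0,0,0]]' >/dev/null; python3 h.py
```

```text
t3.20 stop x -143.0 y -23.6 z 32.2 ang(toolx) -92.54  F x -5.3 y -0.3 z 4.6 j6 78
t3.53 stop x -126.4 y -23.3 z 32.1 ang(toolx) -92.53  F x -3.5 y -0.6 z 2.6 j6 78
```

```bash
python3 -m crank '[[0,-0.004,0,0],[0,-0.004,0,0],[0,-0.003,0,0],[0,0,0,0]]' >/dev/null; python3 h.py
python3 -m crank '[[0,-0.0015,0,0],[0,0,0,0]]' >/dev/null; python3 h.py
python3 -m crank '[[0,-0.0015,0,0],[0,0,0,0]]' >/dev/null; python3 h.py
```

```text
t3.87 stop x -115.5 y -23.2 z 31.8 ang(toolx) -92.52  F x -4.4 y -0.4 z 1.4 j6 78
t4.03 stop x -114.7 y -23.2 z 31.7 ang(toolx) -92.52  F x -4.7 y -0.3 z 3.9 j6 78
t4.20 stop x -113.2 y -23.2 z 31.7 ang(toolx) -92.51  F x -4.8 y 0.2 z 3.7 j6 78
```

```bash
for i in 1 2; do :; done
python3 -m crank '[[0,-0.001,0,0],[0,0,0,0]]' >/dev/null; python3 h.py
python3 -m crank '[[0,-0.001,0,0],[0,0,0,0]]' >/dev/null; python3 h.py
python3 -m crank '[[0,-0.001,0,0],[0,0,0,0]]' >/dev/null; python3 h.py
```

```text
t4.37 stop x -112.3 y -23.2 z 31.6 ang(toolx) -92.51  F x -5.1 y -0.5 z 3.3 j6 79
t4.53 stop x -111.3 y -23.2 z 31.7 ang(toolx) -92.51  F x -4.3 y 0.7 z 3.4 j6 79
t4.70 stop x -110.2 y -23.2 z 31.7 ang(toolx) -92.51  F x -5.2 y -0.9 z 4.4 j6 79
```

```bash

python3 -m crank '[[0,-0.001,0,0],[0,0,0,0]]' >/dev/null; python3 h.py
python3 -m crank '[[0,-0.0008,0,0],[0,0,0,0]]' >/dev/null; python3 h.py
python3 -m crank '[[0,-0.0008,0,0],[0,0,0,0]]' >/dev/null; python3 h.py
```

```text
t4.87 stop x -109.6 y -23.2 z 31.6 ang(toolx) -92.52  F x -6.3 y 0.5 z 4.2 j6 79
t5.03 stop x -109.6 y -23.2 z 31.6 ang(toolx) -92.51  F x -7.1 y -0.2 z 5.5 j6 79
t5.20 stop x -109.6 y -23.3 z 31.4 ang(toolx) -92.51  F x -8.5 y 1.5 z 7.0 j6 79
```

```bash

python3 -m crank '[[0,-0.002,0,0],[0,0,0,0]]' >/dev/null; python3 h.py
python3 -m crank '[[0,-0.002,0,0],[0,0,0,0]]' >/dev/null; python3 h.py
python3 -m crank '[[0,-0.002,0,0],[0,0,0,0]]' >/dev/null; python3 h.py
```

```text
t5.37 stop x -109.4 y -23.3 z 31.3 ang(toolx) -92.52  F x -12.4 y 1.5 z 10.0 j6 79
t5.53 stop x -109.3 y -23.5 z 31.2 ang(toolx) -92.52  F x -16.3 y 3.0 z 11.5 j6 79
t5.70 stop x -109.3 y -23.6 z 31.0 ang(toolx) -92.52  F x -18.7 y 2.7 z 15.3 j6 79
```

```bash
python3 -c "
from h import *
print(sense()['moment'])"
python3 -m crank '[[0,-0.001,0,0.006],[0,0,0,0]]' >/dev/null; python3 h.py
python3 -m crank '[[0,0,0,0.008],[0,0,0,0]]' >/dev/null; python3 h.py
python3 -c "
from h import *
print(sense()['moment'])"
```

```text
[1.49356799 5.54357558 0.35256296]
t5.87 stop x -109.4 y -23.6 z 30.9 ang(toolx) -92.87  F x -21.8 y 2.9 z 16.3 j6 78
t6.03 stop x -109.5 y -23.5 z 30.9 ang(toolx) -93.34  F x -21.5 y 3.9 z 15.7 j6 78
[1.84283003 6.20804626 0.50532504]
```

```bash
python3 -m crank '[[0,0.006,0,0],[0,0.006,0,0],[0,0.01,0,-0.011],[0,0.02,0,0],[0,0.02,-0.005,0]]' >/dev/null; python3 h.py
python3 -m crank '[[0,0.01,-0.03,0],[0,0,-0.04,0],[0,0,-0.04,0],[0,0,-0.04,0],[0,0,-0.035,0]]' >/dev/null; python3 h.py
python3 -m crank '[[0,0,0,0],[0,0,0,0],[0,0,0,0]]' >/dev/null
cat > look.py <<'E'
import sys
from h import *
n=sys.argv[1]
c,T=wrist(n); np.save(n+'T.npy',T); W=cloud(c,T); z=W[...,2]
for lo,hi in((.034,.046),(.075,.090),(.114,.13)):
    m=(z>lo)&(z<hi)
    if m.sum()>50:
        q,r=rect(W,m); print(lo,len(q),np.median(q[:,2]),r, stop(np.array(r[0])/1000)*1000)
st()
E
python3 look.py w2
```

```text
t6.45 stop x -160.7 y -22.5 z 36.1 ang(toolx) -92.70  F x -0.1 y -0.0 z -0.2 j6 77
t6.87 stop x -169.8 y -22.6 z 225.4 ang(toolx) -92.67  F x 0.6 y -0.3 z -0.5 j6 77
0.034 13005 0.04036889425819484 ((650.86962890625, -52.38093948364258), (110.19081115722656, 89.33638000488281), 87.83372497558594) [-55.75612378  -5.01297761]
0.075 18835 0.0822766410936423 ((624.2647094726562, -190.84226989746094), (110.85362243652344, 101.75140380859375), 86.76155090332031) [ -75.80908659 -144.57386196]
0.114 23888 0.1223715044819225 ((634.1122436523438, 89.04832458496094), (110.9849853515625, 100.09762573242188), 84.68109893798828) [-79.1571369  135.46990135]
t7.17 stop x -171.9 y -22.7 z 220.6 ang(toolx) -92.70  F x 1.1 y 0.9 z -0.1 j6 77
```

View pics/w2.png

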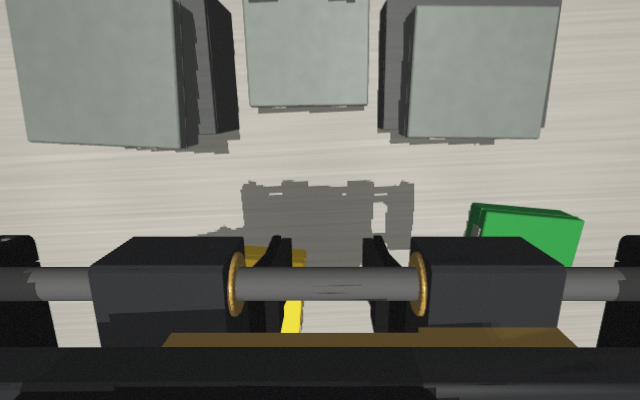

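```bash
python3 -m crank '[[0.02,-0.009,0,0.06],[0,0,0,-0.06],[0.036,-0.017,0,0],[0.036,-0.017,0,0],[0.036,-0.017,0,0]]' 0.05 >/dev/null; python3 h.py
python3 -m crank '[[0.036,-0.017,0,0],[0.036,-0.019,0,0],[0,0,0,0.12],[0,0,0,0.12],[0,0,0,0.12]]' >/dev/null; python3 h.py
python3 -m crank '[[0,0,0,0.12],[0,0,0,0.12],[0,0,0,0.12],[0,0,0,0.12],[0,0,0,0.12]]' >/dev/null; python3 h.py
python3 -m crank '[[0,0,0,0.12],[0,0,0,0.12],[0,0,0,0.12],[0,0,0,0.12],[0,0,0,0.12]]' >/dev/null; python3 h.py
python3 -m crank '[[0,0,0,0],[0,0,0,0]]' >/dev/null; python3 h.py
```

```text
t7.58 stop x -111.5 y -151.7 z 219.7 ang(toolx) -92.58  F x 1.8 y 0.9 z 0.9 j6 91
t8.00 stop x -76.1 y -223.9 z 218.1 ang(toolx) -113.76  F x -1.1 y 0.8 z 0.5 j6 76
t8.42 stop x -76.1 y -222.8 z 219.0 ang(toolx) -148.04  F x -0.5 y 0.4 z -1.1 j6 42
t8.83 stop x -76.1 y -222.8 z 219.0 ang(toolx) 177.59  F x -0.5 y -0.3 z -0.2 j6 7
t9.00 stop x -76.1 y -222.8 z 219.6 ang(toolx) 178.11  F x -0.7 y 1.3 z 0.1 j6 8
```

```bash
python3 -m crank '[[0,0,0.035,0.012],[0,0,0.04,0],[0,0,0.04,0],[0,0,0.031,0],[0,0,0,0]]' >/dev/null; python3 h.py
python3 -m crank '[[0,0.004,0,0],[0,0.006,0,0],[0,0.006,0,0],[0,0,0,0]]' >/dev/null; python3 h.py
```

```text
t9.42 stop x -81.5 y -221.4 z 66.6 ang(toolx) 177.30  F x -1.0 y 0.2 z -2.4 j6 7
t9.75 stop x -74.0 y -206.0 z 78.5 ang(toolx) 177.36  F x -0.0 y -0.1 z -0.3 j6 6
```

```bash
python3 -m crank '[[0,0,0,0],[0,0,0,0]]' >/dev/null; python3 h.py
python3 -m crank '[[0,0.006,0,0],[0,0.006,0,0],[0,0.006,0,0],[0,0,0,0]]' >/dev/null; python3 h.py
```

```text
t9.92 stop x -75.2 y -206.6 z 77.1 ang(toolx) 177.29  F x 0.4 y -0.2 z -0.6 j6 6
t10.25 stop x -75.2 y -188.5 z 76.6 ang(toolx) 177.31  F x 0.2 y -1.4 z 0.7 j6 4
```

```bash
python3 -m crank '[[0,0,0.004,0],[0,0,0,0]]' >/dev/null; python3 h.py; python3 - <<'E'
from h import *
c=capture('top'); save('t1',c); W=cloud(c); z=W[...,2]
im=cv2.cvtColor(c['pixels'][105:255,235:425],cv2.COLOR_RGB2BGR)
cv2.imwrite('pics/t1z.png',cv2.resize(im,None,fx=4,fy=4,interpolation=cv2.INTER_CUBIC))
E
python3 look.py w3
```

```text
t10.42 stop x -76.0 y -188.6 z 70.9 ang(toolx) 177.25  F x 0.5 y -1.3 z 1.6 j6 4
0.034 19769 0.04014459495333597 ((775.0184326171875, -316.7038879394531), (91.54168701171875, 85.91361236572266), 18.059253692626953) [  80.70617518 -263.19428504]
0.075 4081 0.08242703319355849 ((623.0430297851562, -209.6315155029297), (18.237895965576172, 64.69466400146484), 87.42282104492188) [ -76.14431539 -163.39979815]
0.114 790 0.12058250398432967 ((649.1812133789062, -236.9036102294922), (19.69696044921875, 5.384844779968262), 87.607177734375) [ -48.75045686 -189.41034038]
t10.52 stop x -76.1 y -188.6 z 70.9 ang(toolx) 177.24  F x -0.2 y -0.3 z -0.6 j6 4
```

View pics/t1z.png

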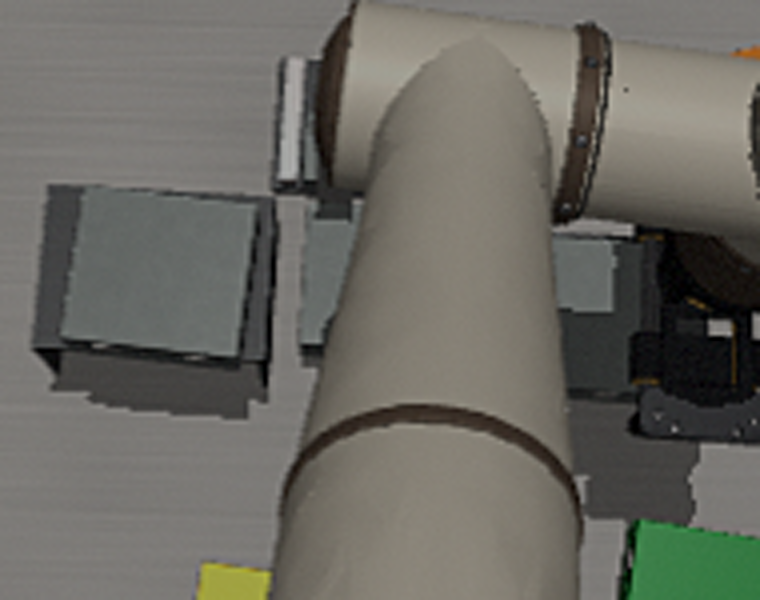

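View pics/w3.png

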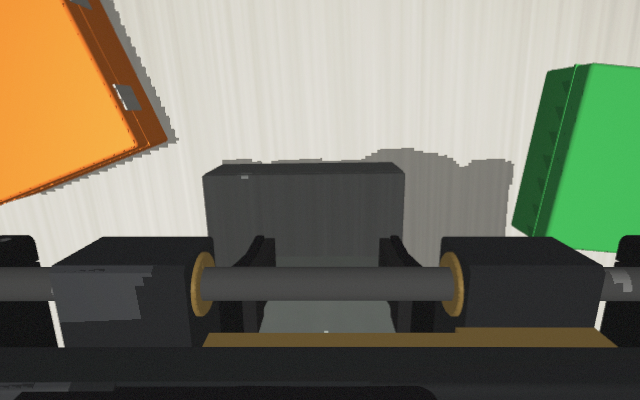

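```bash
python3 -m crank '[[0,0.006,0,0],[0,0.007,0,0],[0,0.007,0,0],[0,0.007,0,0],[0,0.007,0,0]]' >/dev/null; python3 h.py
python3 -m crank '[[0,0.007,0,0],[0,0.007,0,0],[0,0.007,0,0],[0,0.007,0,0],[0,0.006,0,0]]' >/dev/null; python3 h.py
```

```text
t10.93 stop x -76.0 y -154.1 z 71.6 ang(toolx) 177.27  F x -0.5 y -3.8 z 0.6 j6 1
t11.35 stop x -75.8 y -119.9 z 71.7 ang(toolx) 177.26  F x 0.7 y -4.2 z 0.8 j6 -2
```

```bash
python3 -m crank '[[0,0.006,0,0],[0,0.006,0,0],[0,0.006,0,0],[0,0.006,0,0]]' >/dev/null; python3 h.py
python3 -m crank '[[0,0.005,0,0],[0,0.005,0,0],[0,0.005,0,0],[0,0.005,0,0],[0,0,0,0]]' >/dev/null; python3 h.py
```

```text
t11.68 stop x -76.2 y -96.1 z 71.1 ang(toolx) 177.23  F x 0.9 y -3.5 z -1.7 j6 -4
t12.10 stop x -75.8 y -75.5 z 71.4 ang(toolx) 177.30  F x 0.4 y -0.4 z 0.4 j6 -6
```

```bash
python3 -m crank '[[0,0.003,0,0],[0,0.001,0,0],[0,0,0,0]]' >/dev/null; python3 h.py
python3 -m crank '[[0,-0.006,0,0],[0,-0.015,0,0],[0,-0.02,-0.01,0],[0,0,-0.04,0],[0,0,-0.04,0]]' >/dev/null; python3 h.py
python3 -m crank '[[0,0,-0.04,0],[0,0,-0.02,0],[0,0,0,0],[0,0,0,0]]' >/dev/null; python3 h.py
python3 - <<'E'
from h import *
for n in('top','side'):
    c=capture(n); save(n+'2',c);np.savez(n+'2.npz',**c); W=cloud(c); z=W[...,2];x,y=W[...,0],W[...,1]
    reg=(x>.5)&(x<.69)&(abs(y+.05)<.15)
    for lo,hi in((.074,.090),):
        q,r=rect(W,reg&(z>lo)&(z<hi)); print(n,len(q),np.median(q[:,2]),r, stop(np.array(r[0])/1000)*1000)
E
```

```text
t12.35 stop x -75.7 y -72.6 z 71.6 ang(toolx) 177.25  F x 0.1 y -0.6 z 0.2 j6 -6
t12.77 stop x -77.5 y -116.0 z 160.3 ang(toolx) 177.11  F x 1.8 y 0.3 z 0.7 j6 -3
t13.10 stop x -75.3 y -114.8 z 223.4 ang(toolx) 177.19  F x -0.5 y -0.2 z 0.1 j6 -3
top 609 0.07964111032049481 ((629.4053344726562, -84.48999786376953), (47.36835861206055, 100.15177917480469), 89.70096588134766) [-75.68404639 -38.09749765]
side 804 0.08206767353771244 ((631.0548706054688, -51.9176025390625), (116.73357391357422, 103.51421356201172), 86.74891662597656) [-75.57071138  -5.48355796]
```

View pics/side2.png

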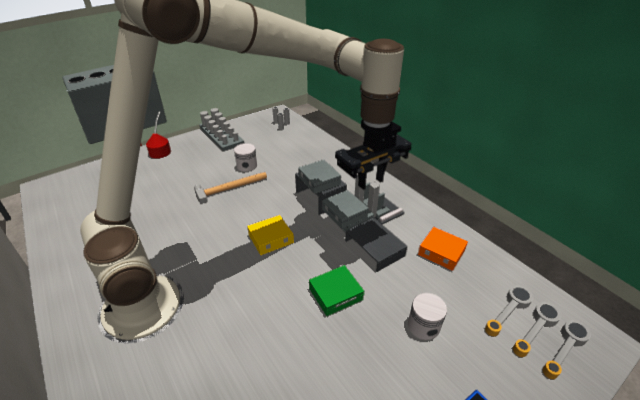

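```bash
python3 -m crank '[[0.025,0.027,0,0],[0.025,0.028,0,0],[0.025,0.028,0,0],[0.024,0.027,0,0],[0,0,0,-0.12]]' 0.05 >/dev/null; python3 h.py
python3 -m crank '[[0,0,0,-0.12],[0,0,0,-0.12],[0,0,0,-0.12],[0,0,0,-0.12],[0,0,0,-0.12]]' >/dev/null
python3 -m crank '[[0,0,0,-0.12],[0,0,0,-0.12],[0,0,0,-0.12],[0,0,0,-0.12],[0,0,0,-0.12]]' >/dev/null; python3 h.py
python3 -m crank '[[0,0,0,-0.12],[0,0,0,-0.13],[0,0,0,0],[0,0,0,0],[0,0,0,0]]' >/dev/null; python3 h.py
python3 look.py w4
```

```text
t13.62 stop x -179.6 y -1.3 z 219.8 ang(toolx) -175.63  F x -0.5 y 0.4 z -0.3 j6 -8
t14.45 stop x -175.7 y -4.1 z 219.5 ang(toolx) -106.79  F x 0.4 y 0.4 z -1.0 j6 61
t14.87 stop x -175.1 y -3.9 z 220.6 ang(toolx) -93.25  F x -0.2 y -0.4 z 0.0 j6 74
0.034 20904 0.04224999334531718 ((632.2066650390625, -196.22134399414062), (151.2375030517578, 104.26201629638672), 87.98069763183594) [ -67.6225585  -149.57284728]
0.075 18335 0.08036217575690346 ((630.0015258789062, -53.29159164428711), (110.69730377197266, 99.55181121826172), 86.80522155761719) [-76.55816301  -6.9056411 ]
0.114 23334 0.12233917087047338 ((632.0926513671875, 89.45280456542969), (111.17520904541016, 96.11710357666016), 84.50042724609375) [-81.1935408  135.77879648]
t14.92 stop x -175.0 y -3.9 z 220.8 ang(toolx) -93.21  F x 0.2 y 0.2 z 0.2 j6 74
```

View pics/w4.png

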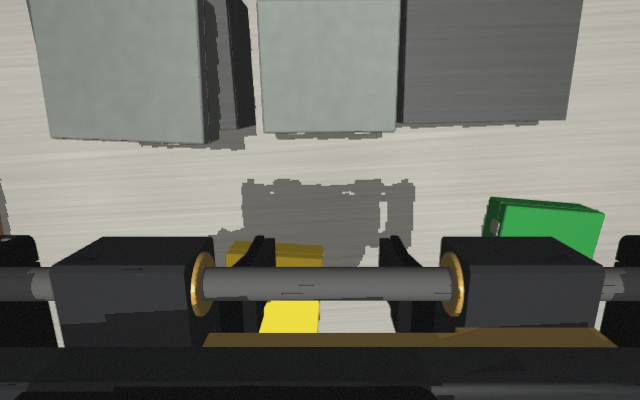

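```bash
python3 - <<'E'
from h import *
c=capture('top'); save('top3',c);np.savez('top3.npz',**c)
c2=capture('side'); save('side3',c2);np.savez('side3.npz',**c2)
a=cv2.resize(cv2.cvtColor(c['pixels'][105:225,250:400],cv2.COLOR_RGB2BGR),None,fx=4,fy=4,interpolation=cv2.INTER_CUBIC)
b=cv2.resize(cv2.cvtColor(c2['pixels'][155:265,290:410],cv2.COLOR_RGB2BGR),None,fx=5,fy=5,interpolation=cv2.INTER_CUBIC)
cv2.imwrite('pics/top3z.png',a);cv2.imwrite('pics/side3z.png',b)
for n in('top','side'):
    c=dict(np.load(n+'3.npz')); W=cloud(c); z=W[...,2];q=stop(W)*1000
    dz=.002 if n=='side' else 0
    for lo,hi in((.036,.044),(.074,.086)):
        m=(z-dz>lo)&(z-dz<hi)&(abs(q[...,1])<70)&(q[...,0]<0)&(q[...,0]>-140)
        p=q[m]; print(n,lo,m.sum(),p.min(0) if m.sum() else '',p.max(0) if m.sum() else '')
E
```

```text
top 0.036 0  
top 0.074 0  
side 0.036 68 [-124.34852291  -60.75449113] [-0.40855637 69.34845011]
side 0.074 791 [-125.62885389  -62.12395533] [-22.51943779  69.97692401]
```

View pics/side3z.png

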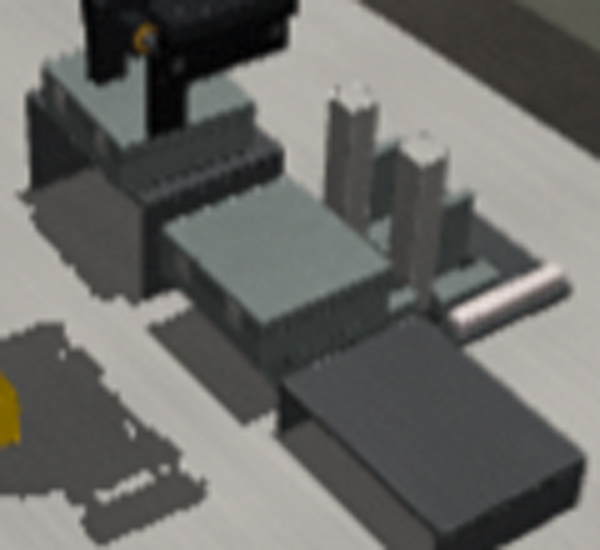

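View pics/top3z.png

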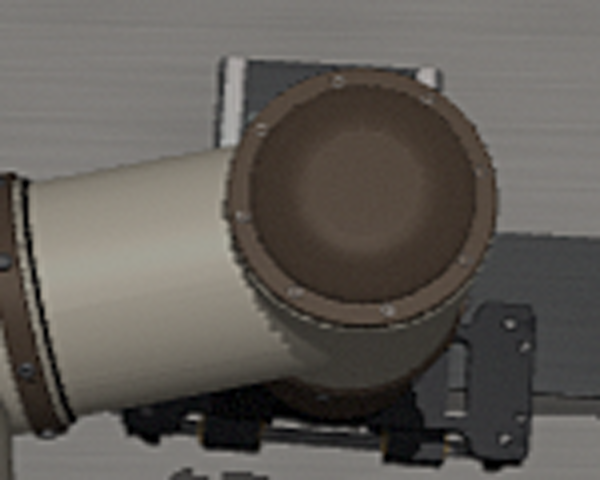

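```bash
python3 -m crank '[[0.023,-0.025,0,-0.006],[0.023,-0.025,0,0],[0.023,-0.025,0,0],[0.022,-0.024,0,0],[0,0,0.03,0]]' 0 >/dev/null; python3 h.py
python3 -m crank '[[0,0,0.04,0],[0,0,0.04,0],[0,0,0.037,0],[0,0,0,0],[0,0,0,0]]' >/dev/null; python3 h.py
python3 -m crank '[[-0.006,0,0,0],[-0.004,0,0,0],[0,0,0,0],[0,0,0,0]]' ; python3 h.py
```

```text
t15.43 stop x -68.3 y -98.9 z 196.8 ang(toolx) -92.91  F x 2.0 y 0.4 z 1.3 j6 86
t15.85 stop x -76.9 y -95.2 z 73.0 ang(toolx) -92.75  F x 0.3 y -0.1 z 1.0 j6 86
time_s: 16.18
tcp_pos: [0.6283, -0.1307, 0.077]
ee_rot: [[-0.047, -0.999, 0.004], [-0.999, 0.047, 0.0], [-0.0, -0.004, -1.0]]
wrist_force: [-0.1, 0.1, -0.1]
gripper_width: 0.004
t16.18 stop x -74.6 y -84.3 z 77.0 ang(toolx) -92.68  F x -0.1 y 0.1 z -0.1 j6 85
```

```bash
python3 -m crank '[[-0.002,0,0.004,0],[-0.002,0,0,0],[0,0,0,0]]' >/dev/null; python3 h.py
python3 -m crank '[[-0.001,0,0,0],[0,0,0,0]]' >/dev/null; python3 h.py
python3 -m crank '[[-0.001,0,0,0],[0,0,0,0]]' >/dev/null; python3 h.py
```

```text
t16.43 stop x -76.1 y -80.6 z 70.5 ang(toolx) -92.73  F x 0.5 y -0.6 z 0.1 j6 84
t16.60 stop x -75.9 y -79.9 z 70.5 ang(toolx) -92.74  F x -0.8 y 0.6 z -0.9 j6 84
t16.77 stop x -75.9 y -78.9 z 70.5 ang(toolx) -92.74  F x 0.1 y 0.2 z -0.7 j6 84
```

```bash
python3 -m crank '[[-0.001,0,0,0],[0,0,0,0]]' >/dev/null; python3 h.py
python3 -m crank '[[-0.001,0,0,0],[0,0,0,0]]' >/dev/null; python3 h.py
python3 -m crank '[[-0.001,0,0,0],[0,0,0,0]]' >/dev/null; python3 h.py
```

```text
t16.93 stop x -75.9 y -77.9 z 70.5 ang(toolx) -92.74  F x 0.7 y -0.1 z 0.7 j6 84
t17.10 stop x -75.9 y -76.8 z 70.5 ang(toolx) -92.73  F x -0.4 y 0.3 z 0.9 j6 84
t17.27 stop x -75.9 y -75.8 z 70.6 ang(toolx) -92.73  F x 0.2 y -0.4 z 0.3 j6 84
```

```bash
python3 -m crank '[[-0.001,0,0,0],[0,0,0,0]]' >/dev/null; python3 h.py
python3 -m crank '[[-0.001,0,0,0],[0,0,0,0]]' >/dev/null; python3 h.py
python3 -m crank '[[-0.001,0,0,0],[0,0,0,0]]' >/dev/null; python3 h.py
```

```text
t17.43 stop x -75.9 y -74.8 z 70.6 ang(toolx) -92.73  F x 0.0 y -0.0 z -0.1 j6 84
t17.60 stop x -75.9 y -73.8 z 70.6 ang(toolx) -92.73  F x -0.3 y 1.1 z 0.1 j6 84
t17.77 stop x -75.9 y -72.8 z 70.5 ang(toolx) -92.73  F x 0.2 y 0.1 z -0.5 j6 84
```

```bash
python3 - <<'E'
from h import *
c2=capture('side'); save('side4',c2);np.savez('side4.npz',**c2)
b=cv2.resize(cv2.cvtColor(c2['pixels'][135:265,290:420],cv2.COLOR_RGB2BGR),None,fx=4.5,fy=4.5,interpolation=cv2.INTER_CUBIC)
cv2.imwrite('pics/side4z.png',b)
E
python3 look.py w5
```

```text
0.034 37840 0.04239374378602846 ((647.7432861328125, -197.07870483398438), (150.5035400390625, 86.26776123046875), 87.68633270263672) [ -52.06279777 -149.69738126]
0.075 24403 0.08040778297224399 ((655.2529296875, -54.74432373046875), (110.2921371459961, 51.82756042480469), 87.3829345703125) [-51.26635837  -7.16725646]
0.114 1537 0.11774009521367039 ((718.3208618164062, -30.157075881958008), (8.399036407470703, 22.699462890625), 70.70457458496094) [10.57334249 20.3636029 ]
t17.87 stop x -75.9 y -72.9 z 70.6 ang(toolx) -92.73  F x 0.8 y -0.2 z -0.0 j6 84
```

View pics/side4z.png

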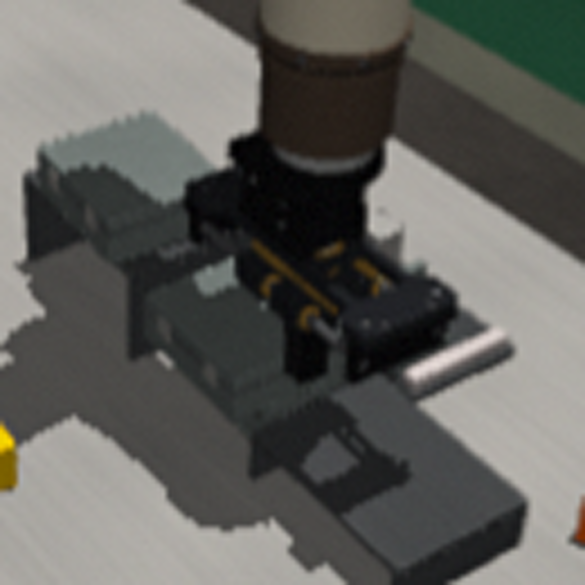

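View pics/w5.png

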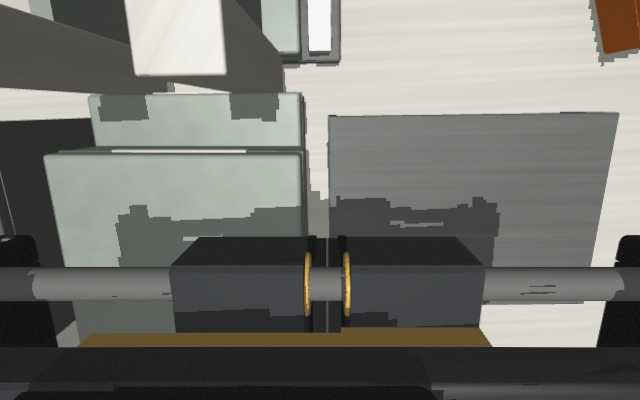

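```bash
cat > edges.py <<'E'
import sys
from h import *
n=sys.argv[1]; zs=[float(a) for a in sys.argv[2:]]
c=dict(np.load(n+'.npz')); T=np.load(n+'T.npy'); W=cloud(c,T); z=W[...,2]; q=stop(W)*1000
for zz in zs:
    m=(abs(z-zz)<.005)&(abs(q[...,1])<70)&(q[...,0]<5)
    # per-row extents (in stop x bins) so clip
    for lo in range(-130,0,8):
        b=m&(q[...,0]>=lo)&(q[...,0]<lo+8)
        if b.sum()>60:
            y=q[...,1][b]; print(zz,lo,b.sum(),'y %.1f %.1f'%(np.percentile(y,.3),np.percentile(y,99.7)))
    x=q[...,0][m]; print('x ext %.1f %.1f'%(np.percentile(x,.3),np.percentile(x,99.7)))
E
python3 edges.py w5 .040 .0804
```

```text
0.04 -34 83 y -62.2 70.0
0.04 -26 3446 y -59.8 69.9
0.04 -18 3380 y -59.5 69.9
0.04 -10 3394 y -59.6 49.2
0.04 -2 1279 y -59.4 49.0
x ext -29.4 3.5
0.0804 -114 1029 y -0.4 46.8
0.0804 -106 1470 y -0.4 46.9
0.0804 -98 691 y -0.2 46.6
0.0804 -82 642 y -3.8 47.2
0.0804 -74 1989 y -69.7 46.8
0.0804 -66 3433 y -68.0 69.8
0.0804 -58 4444 y -62.1 69.9
0.0804 -50 4525 y -62.2 69.8
0.0804 -42 4653 y -62.1 69.7
0.0804 -34 4858 y -62.0 69.1
0.0804 -26 485 y -60.7 45.4
0.0804 -2 344 y -48.0 42.3
x ext -111.6 3.3
```

```bash
python3 -m crank '[[-0.0015,0,0,0],[0,0,0,0]]' >/dev/null; python3 h.py
python3 -m crank '[[-0.001,0,0,0],[0,0,0,0]]' >/dev/null; python3 h.py
python3 -m crank '[[-0.001,0,0,0],[0,0,0,0]]' >/dev/null; python3 h.py
```

```text
t18.03 stop x -75.9 y -71.3 z 70.5 ang(toolx) -92.74  F x 0.3 y 0.4 z 0.2 j6 83
t18.20 stop x -75.9 y -70.5 z 70.6 ang(toolx) -92.73  F x -0.6 y -0.5 z 0.2 j6 83
t18.37 stop x -76.0 y -69.9 z 70.6 ang(toolx) -92.74  F x 0.2 y -2.5 z -0.5 j6 83
```

```bash
python3 -m crank '[[-0.0015,0,0,0],[0,0,0,0]]' >/dev/null; python3 h.py
python3 -m crank '[[-0.001,0,0,0],[0,0,0,0]]' >/dev/null; python3 h.py; python3 look.py w6 >/dev/null; python3 edges.py w6 .040 .0804 | egrep -- '-(26|18|58|50|42|34) '
```

```text
t18.53 stop x -76.1 y -68.2 z 70.6 ang(toolx) -92.74  F x -1.0 y -2.8 z -0.1 j6 83
t18.70 stop x -76.0 y -67.0 z 70.5 ang(toolx) -92.74  F x -1.2 y -3.7 z 0.7 j6 83
0.04 -34 102 y -60.0 70.0
0.04 -26 3302 y -59.5 69.9
0.04 -18 3448 y -59.6 69.8
0.0804 -58 4430 y -58.5 69.9
0.0804 -50 4598 y -58.6 69.9
0.0804 -42 4826 y -58.8 69.9
0.0804 -34 5005 y -58.6 69.9
0.0804 -26 754 y -57.1 70.0
```

```bash
python3 -m crank '[[0.01,0,0,0],[0.012,0.01,0,0],[0,0.035,0,0],[0,0.035,0,0],[0,0.01,0,0]]' >/dev/null; python3 h.py
python3 -m crank '[[-0.02,0.005,0,0],[-0.03,0,0,0],[-0.033,0,0,0],[0,0,0,0],[0,0,0,0]]' 0.05 >/dev/null; python3 h.py
```

```text
t19.17 stop x -172.4 y -89.6 z 69.7 ang(toolx) -92.90  F x -1.3 y -0.3 z 0.4 j6 84
t19.58 stop x -171.0 y -4.8 z 70.9 ang(toolx) -92.61  F x 0.1 y 0.2 z -0.2 j6 75
```

```bash
python3 -m crank '[[0,-0.01,0.002,0],[0,-0.012,0,0],[0,-0.01,0,0],[0,-0.006,0,0],[0,-0.005,0,0]]' >/dev/null; python3 h.py
python3 -m crank '[[0,-0.005,0,0],[0,-0.005,0,0],[0,-0.004,0,0],[0,0,0,0]]' >/dev/null; python3 h.py
```

```text
t20.00 stop x -129.7 y -7.5 z 67.5 ang(toolx) -92.88  F x -4.8 y 0.1 z 1.5 j6 76
t20.33 stop x -112.9 y -6.2 z 68.2 ang(toolx) -92.76  F x -1.7 y -0.6 z -0.4 j6 77
```

```bash
python3 -m crank '[[0,-0.0015,0,0],[0,0,0,0]]' >/dev/null; python3 h.py
python3 -m crank '[[0,-0.0015,0,0],[0,0,0,0]]' >/dev/null; python3 h.py
python3 -m crank '[[0,-0.0015,0,0],[0,0,0,0]]' >/dev/null; python3 h.py
python3 -m crank '[[0,-0.0015,0,0],[0,0,0,0]]' >/dev/null; python3 h.py
```

```text
t20.50 stop x -112.5 y -6.0 z 68.4 ang(toolx) -92.74  F x -1.7 y -0.8 z -1.0 j6 77
t20.67 stop x -110.9 y -5.9 z 68.5 ang(toolx) -92.74  F x -2.6 y -0.9 z -1.5 j6 77
t20.83 stop x -110.1 y -5.9 z 68.5 ang(toolx) -92.73  F x -5.1 y -1.2 z 0.6 j6 77
t21.00 stop x -110.1 y -6.0 z 68.5 ang(toolx) -92.74  F x -7.7 y 0.2 z 2.8 j6 77
```

```bash
python3 -m crank '[[0,-0.002,0,0],[0,-0.001,0,0],[0,0,0,0]]' >/dev/null; python3 h.py
python3 -m crank '[[0,-0.002,0,0],[0,-0.001,0,0],[0,0,0,0]]' >/dev/null; python3 h.py
python3 -m crank '[[0,-0.001,0,0],[0,0,0,0],[0,0,0,0],[0,0,0,0]]' >/dev/null; python3 h.py
```

```text
t21.25 stop x -110.0 y -6.1 z 68.5 ang(toolx) -92.74  F x -14.4 y 2.7 z 8.5 j6 77
t21.50 stop x -109.8 y -6.3 z 68.5 ang(toolx) -92.73  F x -20.4 y 4.0 z 12.8 j6 77
t21.83 stop x -109.8 y -6.4 z 68.5 ang(toolx) -92.73  F x -22.3 y 3.3 z 13.8 j6 77
```

```bash
python3 -m crank '[[0,0.006,0,0],[0,0.008,0,0],[0,0.02,0,0],[0,0.03,0,0],[0,0.01,-0.03,0]]' >/dev/null; python3 h.py
python3 -m crank '[[0,0,-0.04,0],[0,0,-0.04,0],[0,0,-0.04,0],[0,0,0,0],[0,0,0,0]]' >/dev/null; python3 h.py; python3 look.py w7;  python3 edges.py w7 .0804 | head -20
```

```text
t22.25 stop x -181.5 y -6.5 z 93.7 ang(toolx) -92.84  F x -0.7 y -1.5 z -0.8 j6 75
t22.67 stop x -171.5 y -5.2 z 222.9 ang(toolx) -92.71  F x 0.4 y 0.4 z -1.3 j6 75
0.034 21976 0.04227317028480382 ((635.4736328125, -196.3983917236328), (151.37452697753906, 110.76443481445312), 87.85296630859375) [ -64.35087738 -149.5958032 ]
0.075 14810 0.08035425326787024 ((646.779052734375, -49.586788177490234), (110.1567611694336, 80.53639221191406), 87.3319320678711) [-59.97378145  -2.41462069]
0.114 23683 0.12236729454256723 ((634.1502685546875, 89.35030364990234), (111.2974853515625, 100.48355865478516), 84.76158905029297) [-79.13337937 135.7733364 ]
t22.72 stop x -173.2 y -5.4 z 220.4 ang(toolx) -92.73  F x -0.1 y 0.1 z -1.0 j6 75
0.0804 -106 280 y -55.0 69.8
0.0804 -98 1492 y -56.6 69.6
0.0804 -90 1381 y -57.1 69.6
0.0804 -82 1391 y -56.7 69.6
0.0804 -74 1514 y -57.1 69.7
0.0804 -66 1520 y -56.7 69.8
0.0804 -58 1519 y -56.4 69.8
0.0804 -50 1569 y -57.0 69.9
0.0804 -42 1579 y -56.4 69.9
0.0804 -34 1602 y -56.8 69.9
0.0804 -26 1256 y -56.6 69.9
x ext -110.8 -20.1
```

View pics/w7.png

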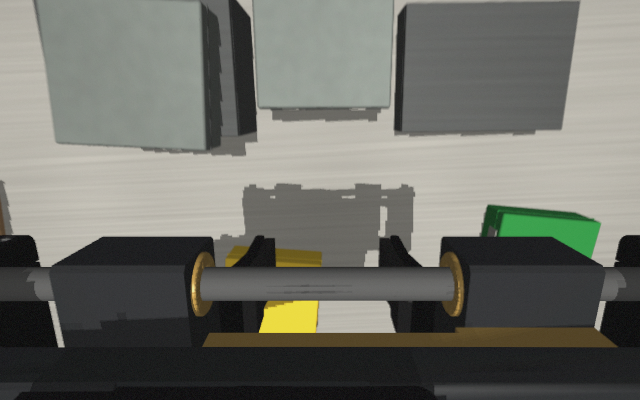

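```bash
python3 - <<'E'
from h import *
c2=capture('side'); save('side5',c2);np.savez('side5.npz',**c2)
b=cv2.resize(cv2.cvtColor(c2['pixels'][150:260,290:400],cv2.COLOR_RGB2BGR),None,fx=5.4,fy=5.4,interpolation=cv2.INTER_CUBIC)
cv2.imwrite('pics/side5z.png',b)
W=cloud(c2); q=stop(W)*1000; z=W[...,2]*1000
for lo,hi in((10,18),(18,26),(26,34),(50,58),(58,66),(66,74)):
    m=(z-2>lo)&(z-2<hi)&(q[...,0]>-112)&(q[...,0]<-88)&(abs(q[...,1])<72)
    p=q[m]; print(lo,m.sum(),np.median(p[:,0]),np.percentile(p[:,1],[0,2,50,98,100]))
E
```

```text
10 40 -97.23937300466739 [-46.72357023 -45.52960013   6.35953226  71.42751471  71.55940931]
18 46 -97.07223453561048 [-55.69460678 -53.22811608   0.58675858  70.24607408  70.87343948]
26 49 -97.24424364086657 [-59.94749573 -58.96591733  -5.24780732  71.43192716  71.8084103 ]
50 58 -97.26494465157741 [-57.31068805 -56.82061871   2.56945416  71.72217534  71.80942397]
58 48 -97.50910898603207 [-55.7262631  -55.34018629  -1.00686251  70.82748381  71.24338718]
66 53 -97.16879378947618 [-58.52975684 -56.01232464  -1.44955645  71.86854111  71.93322392]
```

View pics/side5z.png

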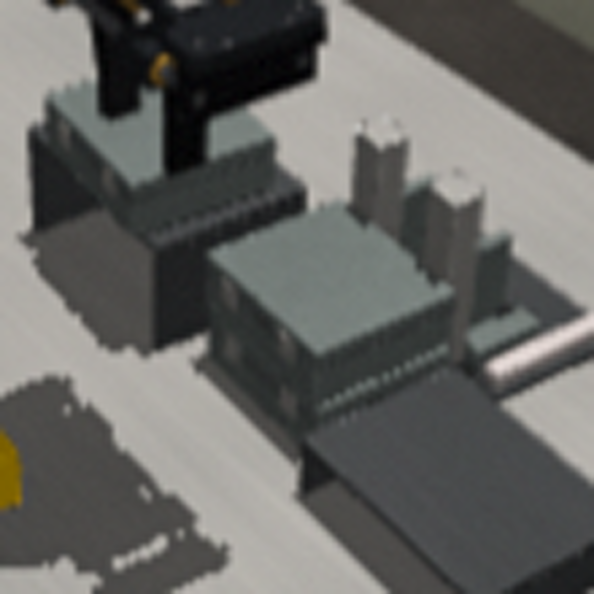

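```bash
python3 -m crank '[[-0.002,0,0.035,0],[0,0,0.04,0],[0,0,0.04,0],[0,0,0.037,0],[0,0,0,0]]' 0 >/dev/null; python3 h.py
python3 -m crank '[[0,-0.012,0,0],[0,-0.015,0,0],[0,-0.015,0,0],[0,-0.013,0,0],[0,0,0,0]]' >/dev/null; python3 h.py
```

```text
t23.18 stop x -181.2 y -5.1 z 58.2 ang(toolx) -92.85  F x -0.7 y -0.8 z -0.9 j6 75
t23.60 stop x -116.3 y -3.8 z 67.9 ang(toolx) -92.70  F x 0.9 y -0.5 z 0.3 j6 76
```

```bash
python3 -m crank '[[0,-0.003,0,0],[0,-0.002,0,0],[0,0,0,0]]' >/dev/null; python3 h.py
python3 -m crank '[[0,-0.003,0,0],[0,-0.001,0,0],[0,0,0,0]]' >/dev/null; python3 h.py
python3 -m crank '[[0,-0.003,0,0],[0,-0.001,0,0],[0,0,0,0]]' >/dev/null; python3 h.py
```

```text
t23.85 stop x -114.8 y -3.9 z 67.0 ang(toolx) -92.73  F x 0.2 y 0.7 z 0.8 j6 76
t24.10 stop x -110.7 y -3.9 z 66.7 ang(toolx) -92.73  F x -0.4 y -0.2 z 0.2 j6 76
t24.35 stop x -110.0 y -4.2 z 66.1 ang(toolx) -92.76  F x -6.9 y 0.9 z 5.1 j6 77
```

```bash
python3 -m crank '[[0,-0.003,0,0],[0,-0.002,0,0],[0,0,0,0]]' >/dev/null; python3 h.py
python3 -m crank '[[0,-0.002,0,0],[0,-0.001,0,0],[0,0,0,0],[0,0,0,0]]' >/dev/null; python3 h.py
```

```text
t24.60 stop x -109.8 y -4.7 z 65.9 ang(toolx) -92.81  F x -16.1 y 3.3 z 11.4 j6 77
t24.93 stop x -109.6 y -4.9 z 65.9 ang(toolx) -92.83  F x -20.7 y 3.4 z 17.3 j6 77
```

```bash
python3 -m crank '[[0,0.006,0,0],[0,0.008,0,0],[0,0.02,0,0],[0,0.03,0,0],[0,0.01,-0.03,0]]' >/dev/null; python3 h.py
python3 -m crank '[[0,0,-0.04,0],[0,0,-0.04,0],[-0.02,0,-0.035,0],[-0.038,-0.014,0,0],[-0.038,-0.014,0,0]]' 0.05 >/dev/null; python3 h.py
python3 -m crank '[[-0.038,-0.016,0,0],[-0.038,-0.016,0,0],[-0.038,-0.016,0,0],[-0.016,-0.016,0,0],[0,0,0,0.12]]' >/dev/null; python3 h.py
python3 -m crank '[[0,0,0,0.12],[0,0,0,0.12],[0,0,0,0.12],[0,0,0,0.12],[0,0,0,0.12]]' >/dev/null
python3 -m crank '[[0,0,0,0.12],[0,0,0,0.12],[0,0,0,0.12],[0,0,0,0.12],[0,0,0,0.12]]' >/dev/null; python3 h.py
python3 -m crank '[[0,0,0,0.12],[0,0,0,0.13],[0,0,0,0],[0,0,0,0]]' >/dev/null; python3 h.py
```

```text
t25.35 stop x -181.5 y -5.0 z 90.8 ang(toolx) -92.88  F x -0.6 y -1.1 z -0.4 j6 75
t25.77 stop x -143.0 y 93.1 z 215.8 ang(toolx) -92.86  F x -0.1 y -0.6 z -0.7 j6 66
t26.18 stop x -78.3 y 226.5 z 210.3 ang(toolx) -99.50  F x 0.5 y -1.0 z -0.2 j6 51
t27.02 stop x -80.3 y 222.3 z 211.5 ang(toolx) -168.71  F x -0.1 y 0.8 z -0.1 j6 -18
t27.35 stop x -80.5 y 222.2 z 211.5 ang(toolx) 177.78  F x -0.6 y 0.1 z -0.3 j6 -32
```

```bash
python3 -m crank '[[0,0,0.03,0.004],[0,0,0.04,0],[0,0,0.03,0],[0,0,0,0],[0,0,0,0]]' >/dev/null; python3 h.py
python3 -m crank '[[0,-0.005,0,0],[0,-0.006,0,0],[0,-0.006,0,0],[0,-0.006,0,0],[0,0,0,0]]' >/dev/null; python3 h.py
```

```text
t27.77 stop x -81.1 y 221.6 z 110.4 ang(toolx) 177.49  F x 0.2 y 0.3 z 0.8 j6 -32
t28.18 stop x -79.8 y 198.6 z 113.6 ang(toolx) 177.32  F x 0.2 y 0.8 z 0.8 j6 -30
```

```bash
python3 -m crank '[[0,-0.006,0.004,0],[0,-0.007,0,0],[0,-0.007,0,0],[0,-0.007,0,0],[0,-0.007,0,0]]' >/dev/null; python3 h.py
python3 -m crank '[[0,-0.007,0,0],[0,-0.007,0,0],[0,-0.007,0,0],[0,-0.007,0,0],[0,-0.007,0,0]]' >/dev/null; python3 h.py
python3 -m crank '[[0,-0.006,0,0],[0,-0.006,0,0],[0,-0.006,0,0],[0,-0.006,0,0],[0,-0.006,0,0]]' >/dev/null; python3 h.py
```

```text
t28.60 stop x -79.1 y 166.2 z 109.1 ang(toolx) 177.44  F x 0.8 y 4.5 z 2.8 j6 -28
t29.02 stop x -78.9 y 131.2 z 109.3 ang(toolx) 177.44  F x 0.4 y 6.7 z 5.4 j6 -25
t29.43 stop x -79.9 y 100.2 z 108.2 ang(toolx) 177.40  F x -0.0 y 5.5 z 2.9 j6 -22
```

```bash
python3 -m crank '[[0,-0.005,0,0],[0,-0.005,0,0],[0,-0.005,0,0],[0,-0.005,0,0],[0,-0.005,0,0]]' >/dev/null; python3 h.py
python3 -m crank '[[0,-0.005,0,0],[0,-0.004,0,0],[0,0,0,0],[0,0,0,0]]' >/dev/null; python3 h.py
```

```text
t29.85 stop x -80.8 y 74.7 z 107.4 ang(toolx) 177.37  F x -0.0 y 3.7 z 3.2 j6 -20
t30.18 stop x -81.3 y 64.8 z 107.0 ang(toolx) 177.32  F x 0.2 y 0.0 z -0.4 j6 -19
```

```bash
python3 -m crank '[[0,-0.002,0,0],[0,-0.0015,0,0],[0,0,0,0],[0,0,0,0]]' >/dev/null; python3 h.py
python3 -m crank '[[0,0.006,0,0],[0,0.015,0,0],[0,0.02,-0.01,0],[0,0,-0.04,0],[0,0,-0.04,0]]' >/dev/null; python3 h.py
python3 -m crank '[[0.02,-0.02,-0.03,0],[0.026,-0.027,0,0],[0.026,-0.027,0,0],[0.025,-0.027,0,0],[0,0,0,-0.12]]' 0 >/dev/null; python3 h.py
python3 -m crank '[[0,0,0,-0.12],[0,0,0,-0.12],[0,0,0,-0.12],[0,0,0,-0.12],[0,0,0,-0.12]]' >/dev/null
python3 -m crank '[[0,0,0,-0.12],[0,0,0,-0.12],[0,0,0,-0.12],[0,0,0,-0.12],[0,0,0,-0.12]]' >/dev/null; python3 h.py
python3 -m crank '[[0,0,0,-0.12],[0,0,0,-0.12],[0,0,0,0],[0,0,0,0],[0,0,0,0]]' >/dev/null; python3 h.py
python3 look.py w8; python3 edges.py w8 .080 .1204
```

```text
t30.52 stop x -81.1 y 62.3 z 107.0 ang(toolx) 177.36  F x -0.7 y 1.3 z -1.4 j6 -19
t30.93 stop x -82.1 y 104.9 z 196.3 ang(toolx) 177.48  F x 0.2 y -0.1 z 0.5 j6 -22
t31.35 stop x -182.2 y -0.1 z 228.2 ang(toolx) -175.81  F x 0.1 y 0.5 z 1.2 j6 -9
t32.18 stop x -177.5 y 3.2 z 227.6 ang(toolx) -106.62  F x 0.9 y -0.1 z -0.3 j6 60
t32.60 stop x -177.5 y 2.8 z 227.6 ang(toolx) -93.37  F x 0.3 y -0.5 z 0.2 j6 73
0.034 19536 0.04229311571162042 ((630.5704956054688, -197.43177795410156), (149.74082946777344, 102.22545623779297), 87.24703979492188) [ -69.19989233 -150.85901164]
0.075 24306 0.08239279144598105 ((638.837646484375, 97.60189819335938), (151.40843200683594, 98.30461883544922), 87.31212615966797) [-74.83990835 144.23657637]
0.114 20964 0.12038024263109542 ((624.0298461914062, -50.36042785644531), (110.15670776367188, 91.24223327636719), 87.27035522460938) [-82.66129011  -4.25903591]
t32.65 stop x -177.5 y 2.7 z 227.6 ang(toolx) -93.35  F x 0.1 y 0.2 z 0.1 j6 73
x ext -122.2 -26.4
0.1204 -130 1121 y -58.6 49.9
0.1204 -122 1674 y -59.0 50.2
0.1204 -114 1695 y -58.5 49.9
0.1204 -106 1756 y -59.0 50.1
0.1204 -98 1783 y -58.5 50.2
0.1204 -90 1834 y -58.9 49.9
0.1204 -82 1878 y -58.5 50.1
0.1204 -74 1940 y -58.6 50.2
0.1204 -66 1974 y -58.4 50.0
0.1204 -58 2024 y -58.6 50.0
0.1204 -50 2066 y -58.4 50.3
0.1204 -42 1199 y -58.4 50.1
x ext -127.2 -37.7
```

View pics/w8.png

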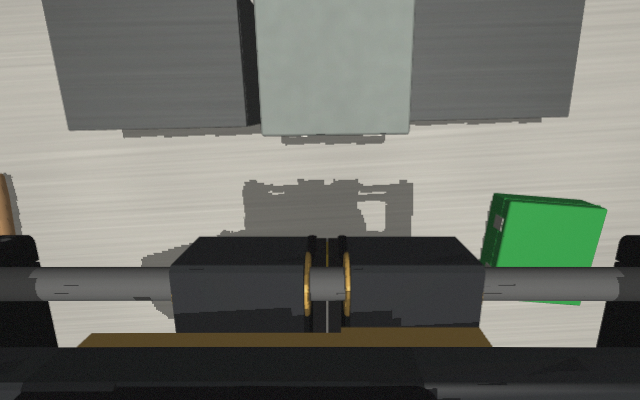

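```bash
python3 -m crank '[[0.007,0,0.03,-0.013],[0,0,0.04,0],[0,0,0.035,0],[0,0,0.017,0],[0,0,0,0]]' 0.026 >/dev/null; python3 h.py
python3 -m crank '[[0,-0.01,0,0],[0,-0.013,0,0],[0,-0.01,0,0],[0,-0.006,0,0],[0,0,0,0]]' >/dev/null; python3 h.py
```

```text
t33.07 stop x -180.9 y -5.2 z 101.2 ang(toolx) -92.65  F x -0.0 y -0.7 z 0.3 j6 75
t33.48 stop x -136.7 y -4.3 z 106.7 ang(toolx) -92.53  F x 0.3 y -0.7 z 0.2 j6 76
```

```bash
python3 -m crank '[[0,-0.004,0,0],[0,-0.005,0,0],[0,-0.005,0,0],[0,-0.004,0,0]]' >/dev/null; python3 h.py
python3 -m crank '[[0,-0.003,0,0],[0,-0.003,0,0],[0,0,0,0]]' >/dev/null; python3 h.py
python3 -m crank '[[0,-0.002,0,0],[0,0,0,0]]' >/dev/null; python3 h.py
```

```text
t33.82 stop x -122.5 y -4.8 z 105.8 ang(toolx) -92.53  F x -6.3 y 0.5 z 4.1 j6 76
t34.07 stop x -115.9 y -4.8 z 105.8 ang(toolx) -92.53  F x -5.2 y 0.0 z 3.7 j6 77
t34.23 stop x -113.9 y -4.7 z 105.8 ang(toolx) -92.53  F x -5.2 y 0.4 z 2.3 j6 77
```

```bash
python3 -m crank '[[0,-0.002,0,0],[0,0,0,0]]' >/dev/null; python3 h.py
python3 -m crank '[[0,-0.002,0,0],[0,0,0,0]]' >/dev/null; python3 h.py
python3 -m crank '[[0,-0.002,0,0],[0,0,0,0]]' >/dev/null; python3 h.py
python3 -m crank '[[0,-0.002,0,0],[0,0,0,0]]' >/dev/null; python3 h.py
python3 -m crank '[[0,-0.002,0,0],[0,0,0,0]]' >/dev/null; python3 h.py
```

```text
t34.40 stop x -111.8 y -4.7 z 105.7 ang(toolx) -92.53  F x -5.1 y -0.9 z 4.1 j6 77
t34.57 stop x -110.0 y -4.7 z 105.7 ang(toolx) -92.52  F x -5.0 y -0.7 z 3.4 j6 77
t34.73 stop x -110.0 y -4.7 z 105.6 ang(toolx) -92.54  F x -10.5 y 0.7 z 7.7 j6 77
t34.90 stop x -109.9 y -4.8 z 105.6 ang(toolx) -92.55  F x -15.1 y 2.2 z 10.7 j6 77
t35.07 stop x -109.9 y -4.9 z 105.6 ang(toolx) -92.55  F x -18.8 y 1.8 z 14.1 j6 77
```

```bash
python3 -m crank '[[0,-0.002,0,0],[0,0,0,0],[0,0,0,0],[0,0,0,0]]' >/dev/null; python3 h.py
python3 -m crank '[[0,0.006,0,0],[0,0.008,0,0],[0,0.02,0,0],[0,0.03,0,0],[0,0.01,-0.03,0]]' >/dev/null; python3 h.py
python3 -m crank '[[0,0,-0.04,0],[0,0,-0.04,0],[0,0,-0.02,0],[0,0,0,0],[0,0,0,0]]' >/dev/null; python3 h.py
python3 look.py w9; python3 edges.py w9 .1204
python3 - <<'E'
from h import *
c2=capture('side'); save('side6',c2)
b=cv2.resize(cv2.cvtColor(c2['pixels'][140:250,290:400],cv2.COLOR_RGB2BGR),None,fx=5.4,fy=5.4,interpolation=cv2.INTER_CUBIC)
cv2.imwrite('pics/side6z.png',b)
W=cloud(c2); q=stop(W)*1000; z=W[...,2]*1000
for lo,hi in((26,34),(30,38),(50,58),(58,66),(66,74),(88,96),(96,104),(104,114)):
    m=(z-2>lo)&(z-2<hi)&(q[...,0]>-112)&(q[...,0]<-88)&(abs(q[...,1])<72)
    p=q[m]; print(lo,m.sum(),np.median(p[:,0]),np.percentile(p[:,1],[0,2,98,100]))
E
```

```text
t35.40 stop x -109.8 y -5.0 z 105.6 ang(toolx) -92.56  F x -22.1 y 3.1 z 16.8 j6 77
t35.82 stop x -182.8 y -5.4 z 129.3 ang(toolx) -92.64  F x -0.7 y 0.0 z -1.1 j6 75
t36.23 stop x -173.1 y -4.0 z 237.3 ang(toolx) -92.51  F x -0.9 y -0.1 z -0.4 j6 75
0.034 20197 0.04226954872494332 ((635.5046997070312, -196.30670166015625), (151.1310577392578, 110.84072875976562), 88.12799072265625) [ -64.32416416 -149.50275148]
0.075 24014 0.08238440484498569 ((642.2293090820312, 97.73712921142578), (151.28501892089844, 103.94458770751953), 88.06631469726562) [-71.45838117 144.53142646]
0.114 15626 0.12033470070747915 ((641.8759765625, -51.931732177734375), (110.19076538085938, 70.75174713134766), 87.27039337158203) [-64.76095261  -4.98792802]
t36.28 stop x -174.2 y -4.2 z 235.5 ang(toolx) -92.52  F x 0.3 y -0.2 z -0.5 j6 75
0.1204 -106 327 y -58.7 48.5
0.1204 -98 1650 y -59.9 49.4
0.1204 -90 1664 y -59.4 49.2
0.1204 -82 1712 y -59.6 49.3
0.1204 -74 1729 y -59.1 49.6
0.1204 -66 1801 y -59.5 49.3
0.1204 -58 1843 y -59.1 49.7
0.1204 -50 1885 y -59.2 49.3
0.1204 -42 1912 y -59.0 49.7
0.1204 -34 1083 y -59.1 49.4
x ext -99.4 -29.8
26 55 -96.88474467327133 [-58.66097638 -58.38230995  71.40675852  71.56937029]
30 55 -97.04964463976377 [-60.26447347 -58.5765067   71.42130948  71.56937029]
50 51 -96.99209444567846 [-57.59280145 -55.83384848  71.56937678  71.83222177]
58 51 -97.00866433017686 [-57.02534612 -56.87939973  70.51906068  70.72115125]
66 60 -97.4134547096431 [-57.3281707  -55.45271196  71.2361957   71.93573808]
88 52 -97.00146840880561 [-59.6286924  -58.24139828  45.71791874  49.5211852 ]
96 45 -97.19764379179688 [-57.99337353 -57.56688992  42.66597515  44.47635128]
104 63 -97.44736832951905 [-61.16060148 -59.86452361  47.17965699  53.02988183]
```

View pics/side6z.png

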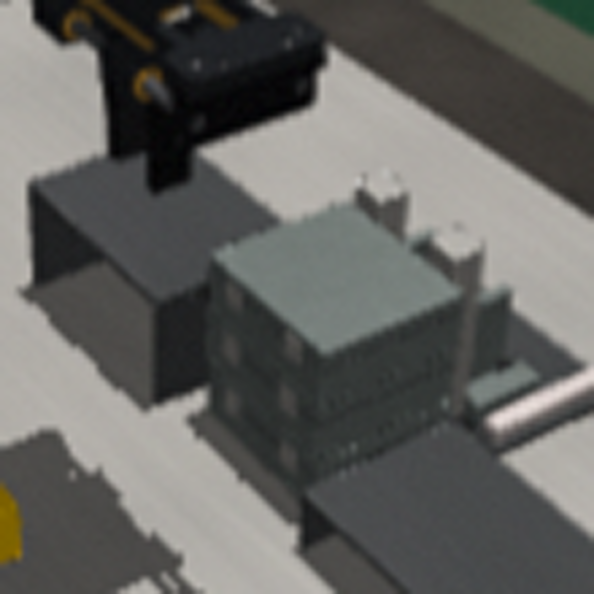

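```bash
python3 - <<'E'
from h import *
a=dict(np.load('top0.npz')); c=capture('top'); save('top9',c)
d=np.abs(a['pixels'].astype(int)-c['pixels']).max(-1)
for n,(u0,u1,v0,v1) in dict(pistonA=(120,165,195,235),pistonB=(468,512,195,235),hammer=(155,202,205,312),green=(385,435,232,285),yellow=(278,326,243,296),orange=(402,457,108,158)).items():
    print(n,(d[v0:v1,u0:u1]>40).mean())
E
```

```text
pistonA 0.0044444444444444444
pistonB 0.0
hammer 0.09882680453370452
green 0.0
yellow 0.5467767295597484
orange 0.0
```

View pics/top9.png

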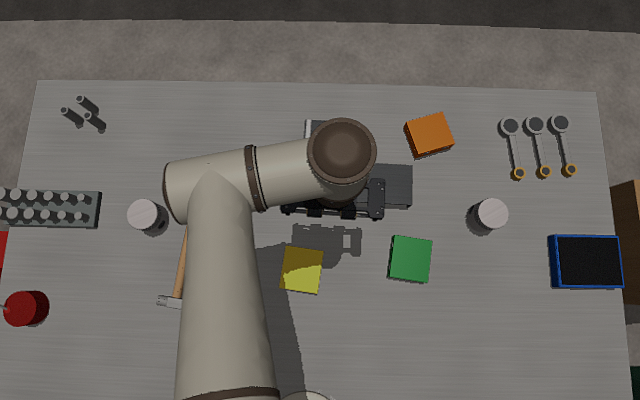

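The bystanders have not moved: the differences on the hammer and the yellow tin are only the arm covering them and its shadow. The column stands and the tool is clear of it, so I am handing in.

```bash
python3 -c "
from station import finish_job
print(finish_job())"
```

```text
the job is handed in; nothing more can be done
None
```

The column is built and the job is handed in, at about 36 s of robot time. The main flaw is that the middle tin sits about 2.5 mm off the other two sideways.

**What I did:** I pushed the bench tin home, then slid the low-stand tin across and pressed it home, then did the same with the tall-stand tin. I pressed the low-stand tin home twice, the second time at its centre so that it would bear on both uprights. In each final press the tool came to a firm stop at the same place within about 0.5 mm. The wrist force was about 21 to 22 N, and the most I read at any time was 22 N. I then backed the gripper clear. The uprights' own force is not reported, so bearing of more than 4 N on them is inferred from the wrist force less friction.

**Last checks:**
- **Column:** The three tins lie one above the other, and their near faces lie in one plane within about 0.5 mm by the side camera. The top tin is square to the stands within about 0.3° by its side edges. A rectangle fit to the same picture disagreed by about 0.8°, which I put down to the tin being cut off at the picture's edge.
- **Sideways fit:** The top and bench tins agree within about 0.5 mm. The middle tin stands about 2.5 mm towards the tall stand. I could not correct it because the tall stand blocks that side, so the column is not perfectly flush there.
- **Bystanders:** The pistons and the green and orange tins show no change in the top view. The arm partly hides the hammer and shades the yellow tin, but what can be seen of them is where it was.

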